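Load a slate into the holing jig and clamp it

ROBOT

A 6-joint arm with a two-finger parallel gripper is mounted at the origin on the work surface. World frame = base frame: x ahead of the robot, y to its left, z up, the work surface at z = 0. Lengths are in mm, angles in rad, forces in N, time in s.
With the tool pointing down it reaches from about 300 to 875 mm from the base axis. Payload 6.4 kg.
Tool frame: the origin (TCP) lies at the very end of the fingers, on their centre line; the grasp point (between the pads) lies 19 mm behind it; z points along the fingers, y is the direction in which the jaws open and shut (so a half turn about z gives the same grasp; the last joint's range is limited). The gripper opens to 85 mm and grips with 20 to 120 N. Pads are 22 mm wide; open, the fingers measure 114 mm over their backs; the gripper's body (76 mm by 85 mm) begins 54 mm behind the grasp point. The pads swing forward as they close: fully open they stand 13 mm farther back than shut.
Start: joints at [-1.352, 0.181, 1.607, -0, 1.354, -0.206], TCP at [236.997, -523.902, 231.288] pointing down, gripper open.
Joint ranges: [-2.99, 2.99], [-0.89, 2.07], [0.3, 2.58], [-1.14, 4.28], [0, 2.63], [-3.12, 3.12]. Speed limits (rad/s): [2.57, 2.57, 3.01, 3.14, 3.14, 3.14].

INTERFACE

Orientations are given as a 3x3 rotation matrix whose columns are the frame's x, y, z axes.
In Python, from cell import r gives the robot as it stands.
- The arm moves only by the shell command python3 -m pendant 'ROWS' [FORCE]. ROWS is JSON, a list of rows, each an object of numbers: "gripper": the gripper command: -1 is shut, 1 is fully open, values between are in proportion; "tx", "ty", "tz": the shift along the tool's x, y, z in cm; "twist": the turn about the tool's z in degrees. A call has 1 to 20 rows; each row is the pose to reach, as a shift and turn from the pose commanded when the call began, along the tool's axes at that moment; what a row does not reach only later rows make up. A row lasts 1/12 s, in which the tool goes at most 41.7 mm and 7.16 degrees, less where a joint would pass 70% of its speed; a pose out of reach is approached as far as the arm can. A call with a gripper value outside its range is refused whole. The fingers move at their own pace and stop on an object; FORCE is the grip in N (left out, the last holds). Time passes only in rows, so rows that repeat a pose let the fingers close. It gives the time, the measured TCP pose, the force and the opening at its end, in the units of the state.
- r.state(): the state, without advancing time (a new reading comes with each control period).
- r.camera(name): name is "scene" or "top" or "wrist"; returns a dict with "image" (480x640x3 uint8, red, green, blue), "intrinsics" (3x3 intrinsics, pixels), "eye" and "rotation" of the camera in the world; the wrist camera has in their place "tool_from_camera" (4x4, takes a point from camera to tool coordinates, whose origin is the TCP and whose axes are the flange's). Camera axes: x right, y up, looking along -z (the intrinsics and any distortion apply to the point x, -y, -z); pixel columns grow to the right and rows downward; lengths in mm; the calibration is good to about 2 mm. The wrist camera is an equidistant fisheye: a pixel r from the principal point sees the ray r / f radians off the axis. A picture is of the moment at which its call begins: read the wrist's pose just before it. There is no depth.
- r.hand_in(): hands the job in, once; it reports no verdict.
The state is a dict: "time_s": time; "joint_positions": joint angles; "dq": joint speeds; "tau": joint torques, N m; "eef_pos": TCP position; "orientation": TCP orientation; "force": force on the tool from outside, world axes, zero at the start; "torque": the same for the moment, N m; "gripper_width": finger opening in mm.
Only numpy, scipy, OpenCV 4.12 (cv2) and the standard library are available. Lean on these libraries where they do the work, as an engineer would, in place of code of your own. Each camera call takes 0.05 s, during which the arm holds its last target.

TASK

Get the slate that lies on the jig's board ready for drilling: push it flat along the board, square against the long fence, and slide it under the low drill-guide bridge until its leading edge sits fully home against the end stop. Then push the cam lever round as far as it goes so that the cam holds the slate against the fence, and leave everything clear. Do all of it by pushing: do not lift or tip the slate, and leave the tools and other things lying about where they are.

Things in the scene. Friction and masses are not known exactly. Their poses are not given: they have to be found in the camera images.
- jig: Holing jig fixed to the bench, turned up to about 12 degrees. Jig frame: origin on the bench under the board, z up, +y the feed direction (about the robot's left), +x towards the fence (about away from the robot). Plywood board 300 x 530 mm: x -130 to 170, y -300 to 230, top at z 18 mm. A slate fully home has its centre at x 10, y 100 mm.
- fence_face (a point): Point half-way along the aluminium fence's face, at x 70, y -50, z 30 mm in the jig frame. The face is parallel to jig y and looks to jig -x; the fence runs from y -300 to 200 mm, is 22 mm thick and rises to z 42 mm. Axes as the jig's.
- stop_face (a point): Middle of the face of the aluminium end stop, at x 10, y 200, z 30 mm in the jig frame; the face is square to the feed, runs from x -73 to 92 mm and rises to z 42 mm. Axes as the jig's.
- bridge_underside (a point): Middle of the underside of the steel drill-guide bridge: x 3, y 158, z 31 mm in the jig frame, 13 mm over the board. The bar covers y 135 to 181, x -100 to 106 mm, top at z 49, two bushings on it up to z 56 mm. Its near foot stands at x -100 to -64 mm, the far foot behind the fence face: the opening is 134 mm wide. Axes as the jig's.
- slate_mid (a point): Centre (half-way up) of the loose dark grey slate on the board: 120 mm (its x) by 200 mm (its y) by 8 mm thick, 0.43 to 0.7 kg (slides at 1.5 to 4 N). Its y axis points within 13 degrees of the feed direction, its x axis about towards the fence. It starts flat on the board, short of the cam and bridge and off the fence. Its centre rests at z 22 mm in the jig frame.
- cam_lever (a joint): Lever angle, rad. 0: open, lever points away from the fence (jig -x) and 10 degrees towards the end stop. Grows anticlockwise from above to its stop at 1.75, where the lever points to jig -y along the fence and the cam's high side faces the slate. Starts at 0 to 0.35, stays where left, moves with about 1.5 N at the knob. Closing, the cam pushes a slate up to 9 mm off the fence to within 1 mm of it.
- lever_pivot (a point): Point on the cam lever's pivot axis, at the height of the lever's flat bar: x -77, y 70, z 38 mm in the jig frame. The cam under the bar is a steel disc of 18 mm radius set 8 mm off the axis, z 21 to 33 mm.
- lever_knob (a point): Centre of the black ball knob (23 mm diameter, z 46 mm in the jig frame) at the end of the cam lever, 82 mm from the pivot axis. The lever's flat bar is 12 mm wide and 8 mm high, z 34 to 42 mm in the jig frame.
- nail_tin_mid (a point): Bystander: middle of an open aluminium tin of copper nails, 60 mm diameter, 42 mm high, on the board behind the fence.
- pencil_mid (a point): Bystander: middle of a flat carpenter's pencil, 14 x 190 x 7 mm, on the board behind the fence.
- mallet_mid (a point): Bystander: middle of the head (62 x 120 x 78 mm) of a beech mallet lying on the bench to the right; handle 190 mm long towards its -x, 54 mm high at most.
- chisel_mid (a point): Bystander: neck of a broad splitting chisel lying on the bench in front of the jig, 330 mm long along its x (187 mm of it to +x), 14 mm high.
- square_mid (a point): Bystander: stock of an engineer's square lying flat on the bench at front left, stock 110 mm, blade 150 mm, 14 mm high.
- offcut_mid (a point): Bystander: a smaller slate offcut, 90 x 130 x 7 mm, lying on the bench at the left, not on the jig.
- drill_mid (a point): Bystander: cordless drill standing on its battery at the back left, about 200 mm high.

How it is judged (in metres and radians):
On the way, in this order (a step that is already met when the one before it is completed fails the run):
1. the slate lies under the bridge with its leading edge home against the end stop, cam still open (y of slate_mid in the frame of jig above 0.096 m and angle between the y axis of slate_mid and the y axis of jig, either way round below 0.05 rad and value of joint cam_lever below 1 rad), for 0.2 s.
2. the cam lever is pushed right round (value of joint cam_lever above 1.6 rad), for 0.2 s.
At the end, for the whole second after the job is handed in: The slate lies flat and at rest under the bridge, its leading edge within 4 mm of the end stop, its long edge within 4 mm of the fence and parallel to it within 0.03 rad, and the cam lever stands past 1.6 rad (y of slate_mid in the frame of jig between 0.096 and 0.103 m and x of slate_mid in the frame of jig between 0.006 and 0.013 m and angle between the y axis of slate_mid and the y axis of jig, either way round below 0.03 rad and angle between slate_mid's own z axis and vertical below 0.03 rad and z of slate_mid in the frame of jig below 0.025 m and value of joint cam_lever above 1.6 rad and linear speed of slate below 0.01 m/s); the robot touches nothing.
It fails at once if the slate is lifted (more than 8 mm) off the board (z of slate_mid in the frame of jig above 0.03 m).
It fails at once if the slate is tipped (more than 0.08 rad) or falls off the board (angle between slate_mid's own z axis and vertical above 0.08 rad or z of slate_mid in the frame of jig below 0.012 m).
It fails at once if a bystander is moved by more than 20 mm (distance of any of nail_tin_mid, pencil_mid, mallet_mid, chisel_mid, square_mid, offcut_mid, drill_mid from where it was at the start of the episode above 0.02 m).
It also fails if it takes over 72 s, if anything falls off the work surface, if the arm or the gripper's body presses on something with over 40 N, if the wrist force passes 120 N, or if a joint passes its speed limit or range.

## Working session

There is one attempt and no reset: what is moved stays moved. The work goes in short steps, Python scripts to look and compute and a shell command to move; the robot and the scene stay as the last step left them, time stands still between calls to the robot, and variables do not carry over. Pictures are saved under pics/ and viewed, and the job is handed in when it is done.

```bash
ls; mkdir -p pics; python3 - <<'E'
from cell import r
import cv2
s=r.state(); print(s)
for n in("scene","top"):
    c=r.camera(n); cv2.imwrite(f"pics/{n}0.png",c["image"][:,:,::-1]); print(n,c["intrinsics"],c["eye"],c["rotation"],[k for k in c])
E
```

```text
pics
{'time_s': 0.0, 'joint_positions': array([-1.35230835e+00,  1.81553396e-01,  1.60797366e+00,  1.51045933e-05,
        1.35380407e+00, -2.06342199e-01]), 'dq': array([-6.13205667e-04,  1.09294417e-03,  1.40806937e-03, -1.79584834e-04,
       -2.13088206e-03,  6.16590885e-06]), 'tau': array([ 2.04723538e-04, -4.44870400e+01, -3.51337695e+01, -2.09088075e-04,
        8.88305018e-03,  2.09255921e-05]), 'eef_pos': array([ 236.87486959, -523.35311456,  230.39380472]), 'orientation': array([[ 9.11110154e-01,  4.12162778e-01, -3.62419780e-04],
       [ 4.12162771e-01, -9.11108643e-01,  1.70033518e-03],
       [ 3.70611076e-04, -1.69856859e-03, -9.99998489e-01]]), 'force': array([-0.92605537, -0.21262445,  0.41471577]), 'torque': array([ 0.10358869, -0.01276682, -0.01114468]), 'gripper_width': 85.6650765495007}
scene [[550.28677631   0.         318.00156523]
 [  0.         550.28677631 237.87954334]
 [  0.           0.           1.        ]] [1301.29642509  392.71718137 1205.69763574] [[-0.50607756 -0.67748601  0.53375857]
 [ 0.86234807 -0.40860671  0.29899226]
 [ 0.01553426  0.61159894  0.79101544]] ['image', 'intrinsics', 'eye', 'rotation']
top [[460.41068357   0.         318.48089611]
 [  0.         460.41068357 239.261678  ]
 [  0.           0.           1.        ]] [ 395.95423993  -42.29366238 1121.01980198] [[ 0.01241615  0.99355865 -0.11263683]
 [-0.99980987  0.01064192 -0.01633933]
 [-0.01503541  0.11281828  0.99350187]] ['image', 'intrinsics', 'eye', 'rotation']
```

View pics/scene0.png

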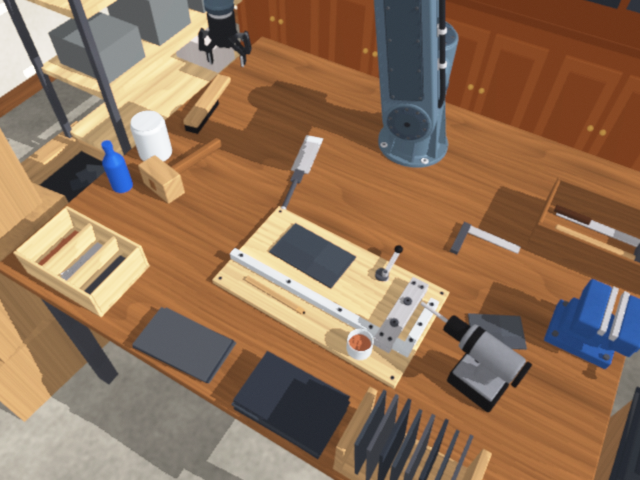

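View pics/top0.png

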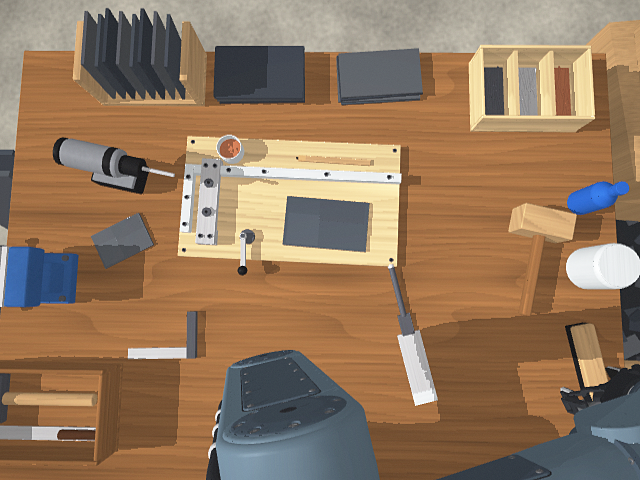

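```bash
python3 - <<'E'
import cv2
a=cv2.imread("pics/top0.png")[125:285,165:415]
cv2.imwrite("pics/c0.png",cv2.resize(a,None,fx=3.2,fy=3.2,interpolation=cv2.INTER_CUBIC))
a=cv2.imread("pics/scene0.png")[195:395,205:455]
cv2.imwrite("pics/c1.png",cv2.resize(a,None,fx=3,fy=3,interpolation=cv2.INTER_CUBIC))
E
```

```text
(no output)
```

View pics/c0.png

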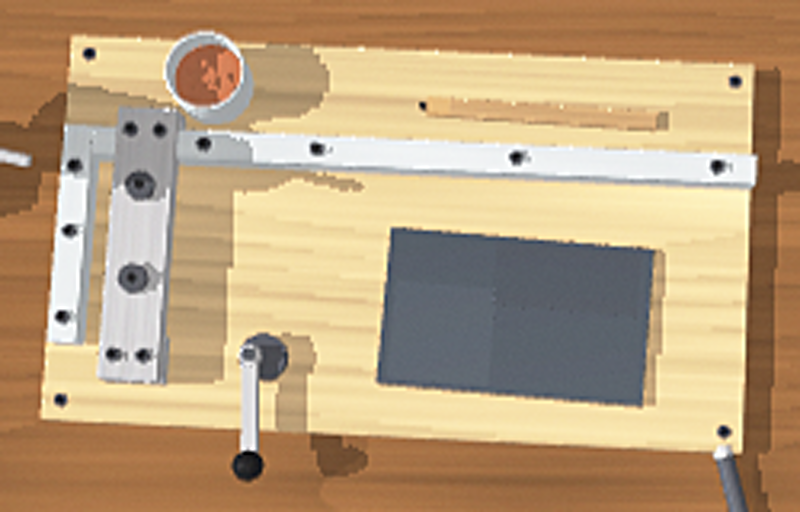

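View pics/c1.png

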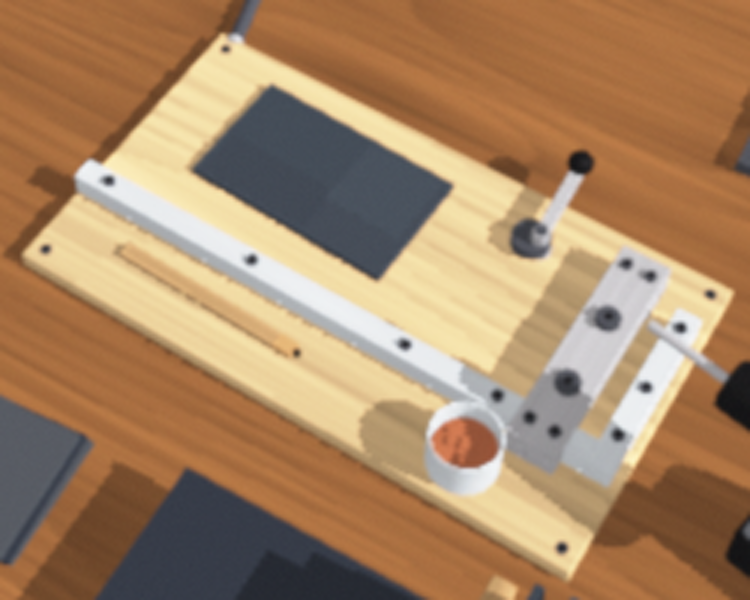

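```bash
cat > h.py <<'E'
import numpy as np, json
from scipy.optimize import least_squares
CAM={'top':(460.41068357,318.48089611,239.261678,np.array([395.95423993,-42.29366238,1121.01980198]),np.array([[0.01241615,0.99355865,-0.11263683],[-0.99980987,0.01064192,-0.01633933],[-0.01503541,0.11281828,0.99350187]])),
'scene':(550.28677631,318.00156523,237.87954334,np.array([1301.29642509,392.71718137,1205.69763574]),np.array([[-0.50607756,-0.67748601,0.53375857],[0.86234807,-0.40860671,0.29899226],[0.01553426,0.61159894,0.79101544]]))}
def proj(c,P):
    f,cx,cy,e,R=CAM[c]; q=(np.asarray(P,float)-e)@R
    return np.stack([cx+f*q[...,0]/-q[...,2],cy-f*q[...,1]/-q[...,2]],-1)
def ray(c,uv,z):
    f,cx,cy,e,R=CAM[c]; uv=np.atleast_2d(uv).astype(float)
    d=np.stack([(uv[:,0]-cx)/f,-(uv[:,1]-cy)/f,-np.ones(len(uv))],-1)@R.T
    return e+d*((z-e[2])/d[:,2])[:,None]
def T(p,P):
    c,s=np.cos(p[2]),np.sin(p[2]); P=np.asarray(P,float)
    return np.stack([p[0]+c*P[...,0]-s*P[...,1],p[1]+s*P[...,0]+c*P[...,1],P[...,2]],-1)
def inv(p,P):
    c,s=np.cos(p[2]),np.sin(p[2]); P=np.asarray(P,float); d=P[...,:2]-p[:2]
    return np.stack([c*d[...,0]+s*d[...,1],-s*d[...,0]+c*d[...,1]],-1)
E
python3 - <<'E'
from h import *
B=np.array([[170,230,18],[170,-300,18],[-130,230,18],[-130,-300,18]])
t=np.array([[70,36],[754,64],[40,418],[742,452]])/3.2+[165,125]-.35
s=np.array([[570,572],[25,257],[733,292],[222,35]])/3+[205,195]-.35
for nm,use in(('top',['top']),('scene',['scene']),('both',['top','scene'])):
    f=lambda p:np.concatenate([(proj(c,T(p,B))-{'top':t,'scene':s}[c]).ravel() for c in use])
    o=least_squares(f,[500,0,0]); print(nm,o.x,np.degrees(o.x[2]),np.round(o.fun,1))
p=o.x
st=np.array([[391,228],[655,250],[642,406],[377,382]])/3.2+[165,125]-.35
ss=np.array([[378,279],[193,169],[272,86],[452,186]])/3+[205,195]-.35
L=np.array([[60,100,26],[60,-100,26],[-60,-100,26],[-60,100,26]])
for nm,use in(('top',['top']),('scene',['scene']),('both',['top','scene'])):
    f=lambda q:np.concatenate([(proj(c,T(p,T(q,L)))-{'top':st,'scene':ss}[c]).ravel() for c in use])
    o=least_squares(f,[0,-100,0]); print('slate in jig',nm,o.x,np.degrees(o.x[2]),np.round(o.fun,1))
k=ray('top',np.array([[247,466]])/3.2+[165,125]-.35,46)
k2=ray('scene',np.array([[580,163]])/3+[205,195]-.35,46)
print('knob jig',inv(p,k),inv(p,k2))
pv=ray('top',np.array([[249,352]])/3.2+[165,125]-.35,42);print('pivot',inv(p,pv))
E
```

```text
top [ 5.99082369e+02  8.30369080e+01 -3.55768694e-02] -2.0384044667888306 [ 0.1 -0.4  0.1 -0.3 -0.5  0.5  0.3  0.2]
scene [ 5.97962946e+02  8.42346838e+01 -3.34970847e-02] -1.9192415770554974 [ 0.6  0.9 -1.2 -0.7  0.6 -0.4 -0.1 -0.6]
both [ 5.98558827e+02  8.36217176e+01 -3.46263227e-02] -1.9839421508141568 [-0.2 -0.2 -0.2 -0.2 -0.7  0.8  0.1  0.3  0.2  1.1 -1.6 -0.7  0.3 -0.3
 -0.3 -0.6]
slate in jig top [-3.55384717e+01 -1.26556905e+02 -4.23031739e-02] -2.4237933262370626 [ 0.1 -0.5  0.  -0.3  0.2  0.3 -0.4  0.5]
slate in jig scene [-3.47422685e+01 -1.24318991e+02 -4.31763435e-02] -2.4738222557136575 [ 0.   0.4 -0.6  0.1 -0.2 -0.7  0.8  0.1]
slate in jig both [-3.53320615e+01 -1.25643985e+02 -4.27159804e-02] -2.447445393484443 [-0.3 -0.6 -0.3 -0.4 -0.2  0.2 -0.8  0.4 -0.3 -0.  -0.9 -0.3 -0.5 -1.
  0.5 -0.3]
knob jig [[-157.95357623   64.64608366]] [[-158.95927701   64.1794185 ]]
pivot [[-73.66076361  69.44528091]]
```

```bash
cat >> h.py <<'E'
J=np.array([598.56,83.62,-0.0346])
def go(x,y,z,yaw=None,frame='jig'):
    """print shift (cm, tool axes) to target; x,y jig; z mm; yaw deg of tool x in jig"""
    from cell import r
    s=r.state(); R=s['orientation']; p=s['eef_pos']
    P=T(J,[x,y,z]) if frame=='jig' else np.array([x,y,z])
    d=R.T@(P-p)/10
    cur=np.degrees(np.arctan2(R[1,0],R[0,0])-J[2])
    tw=0 if yaw is None else -((yaw-cur+180)%360-180)
    print('t',round(s['time_s'],2),'jig now',np.round(inv(J,p),1),round(p[2],1),'yaw',round(cur,1),'| tx,ty,tz',np.round(d,2),'twist',round(tw,1),'rows',np.linalg.norm(d)*10/41.7,'F',np.round(s['force'],1))
E
python3 -c "
from h import *
go(-130,-126,120,90)"
```

```text
t 0.1 jig now [-340.5 -619.2] 230.5 yaw 26.3 | tx,ty,tz [ 40.73 -34.86  11.12] twist -63.7 rows 13.128914961268578 F [0.6 0.1 0.3]
```

```bash
python3 -m pendant '[{"gripper":-1,"tx":40.7,"ty":-34.9,"tz":4,"twist":-63.7},{"gripper":-1,"tx":40.7,"ty":-34.9,"tz":4,"twist":-63.7},{"gripper":-1,"tx":40.7,"ty":-34.9,"tz":4,"twist":-63.7},{"gripper":-1,"tx":40.7,"ty":-34.9,"tz":4,"twist":-63.7},{"gripper":-1,"tx":40.7,"ty":-34.9,"tz":4,"twist":-63.7},{"gripper":-1,"tx":40.7,"ty":-34.9,"tz":4,"twist":-63.7},{"gripper":-1,"tx":40.7,"ty":-34.9,"tz":4,"twist":-63.7},{"gripper":-1,"tx":40.7,"ty":-34.9,"tz":4,"twist":-63.7},{"gripper":-1,"tx":40.7,"ty":-34.9,"tz":11.1,"twist":-63.7},{"gripper":-1,"tx":40.7,"ty":-34.9,"tz":11.1,"twist":-63.7},{"gripper":-1,"tx":40.7,"ty":-34.9,"tz":11.1,"twist":-63.7},{"gripper":-1,"tx":40.7,"ty":-34.9,"tz":11.1,"twist":-63.7},{"gripper":-1,"tx":40.7,"ty":-34.9,"tz":11.1,"twist":-63.7},{"gripper":-1,"tx":40.7,"ty":-34.9,"tz":11.1,"twist":-63.7},{"gripper":-1,"tx":40.7,"ty":-34.9,"tz":11.1,"twist":-63.7},{"gripper":-1,"tx":40.7,"ty":-34.9,"tz":11.1,"twist":-63.7},{"gripper":-1,"tx":40.7,"ty":-34.9,"tz":11.1,"twist":-63.7},{"gripper":-1,"tx":40.7,"ty":-34.9,"tz":11.1,"twist":-63.7}]'
python3 - <<'E'
from h import *
from cell import r
import cv2
go(-130,-126,21,90)
s=r.state();c=r.camera("wrist");cv2.imwrite("pics/w1.png",c["image"][:,:,::-1]);print(c["intrinsics"],c["tool_from_camera"])
c=r.camera("scene");cv2.imwrite("pics/s1.png",cv2.resize(c["image"][150:400,200:500,::-1],None,fx=2.4,fy=2.4,interpolation=cv2.INTER_CUBIC))
E
```

```text
time_s: 1.6
eef_pos: [464.1, -39.4, 120.9]
orientation: [[0.036, 0.999, 0.001], [0.999, -0.036, -0.001], [-0.001, 0.001, -1.0]]
force: [0.3, 0.2, 0.9]
gripper_width: 0.2
t 1.6 jig now [-130.1 -127.6] 120.9 yaw 89.9 | tx,ty,tz [0.16 0.   9.99] twist -0.1 rows 2.3953187311593056 F [0.3 0.2 0.9]
[[371.64829954   0.         317.60481236]
 [  0.         371.64829954 234.70128561]
 [  0.           0.           1.        ]] [[-7.50730479e-04  9.56798132e-01  2.90752080e-01  7.40249638e+01]
 [ 9.99999648e-01  8.26873152e-04 -1.39020405e-04 -2.06184368e-02]
 [-3.73429552e-04  2.90751873e-01 -9.56798416e-01 -1.42906748e+02]
 [ 0.00000000e+00  0.00000000e+00  0.00000000e+00  1.00000000e+00]]
```

View pics/w1.png

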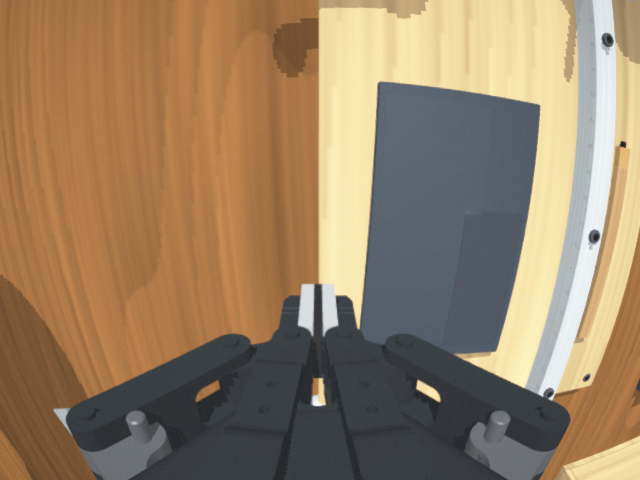

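View pics/s1.png

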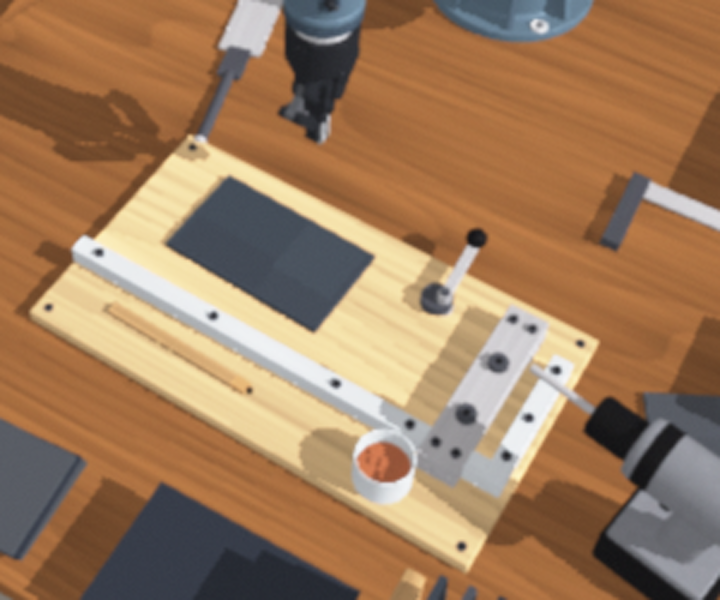

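```bash
python3 -m pendant '[{"gripper":-1,"tx":0.16,"tz":3.5},{"gripper":-1,"tx":0.16,"tz":7},{"gripper":-1,"tx":0.16,"tz":9},{"gripper":-1,"tx":0.16,"tz":9.9},{"gripper":-1,"tx":0.16,"tz":9.9},{"gripper":-1,"tx":0.16,"tz":9.9}]'
python3 - <<'E'
from h import *
from cell import r
import cv2
go(-65,-125,21,90)
c=r.camera("scene");cv2.imwrite("pics/s2.png",cv2.resize(c["image"][150:350,200:450,::-1],None,fx=3,fy=3,interpolation=cv2.INTER_CUBIC))
E
```

```text
t 1.7 jig now [-130.1 -127.6] 120.9 yaw 89.9 | tx,ty,tz [ 0.28  6.49 10.  ] twist -0.1 rows 2.860137073018845 F [-0.   0.9  0.2]$[0]: bad value
```

View pics/s2.png

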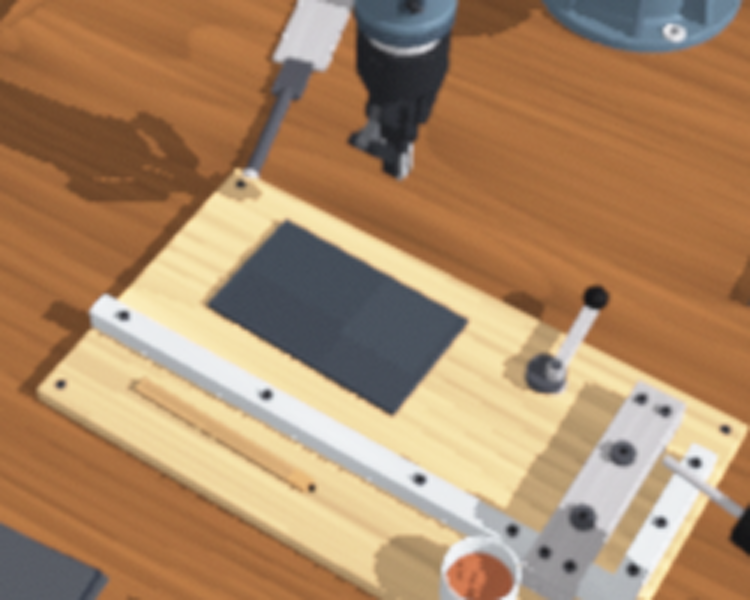

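All five fields are needed in each row. Retrying.

```bash
python3 -m pendant '[{"gripper":-1,"tx":0.2,"ty":0,"tz":3.5,"twist":0},{"gripper":-1,"tx":0.2,"ty":0,"tz":7,"twist":0},{"gripper":-1,"tx":0.2,"ty":0,"tz":9,"twist":0},{"gripper":-1,"tx":0.2,"ty":0,"tz":9.9,"twist":0},{"gripper":-1,"tx":0.2,"ty":0,"tz":9.9,"twist":0},{"gripper":-1,"tx":0.2,"ty":0,"tz":9.9,"twist":0}]'
python3 - <<'E'
from h import *
from cell import r
import cv2
go(-65,-125,21,90)
c=r.camera("scene");cv2.imwrite("pics/s3.png",cv2.resize(c["image"][150:350,200:450,::-1],None,fx=3,fy=3,interpolation=cv2.INTER_CUBIC))
E
```

```text
time_s: 2.25
eef_pos: [464.5, -36.7, 21.9]
orientation: [[0.035, 0.999, 0.0], [0.999, -0.035, -0.0], [-0.0, 0.0, -1.0]]
force: [-0.2, 0.8, 0.7]
gripper_width: 0.2
t 2.25 jig now [-129.8 -124.9] 21.9 yaw 90.0 | tx,ty,tz [-0.01  6.48  0.09] twist -0.0 rows 1.5537879721944656 F [-0.2  0.8  0.7]
```

View pics/s3.png

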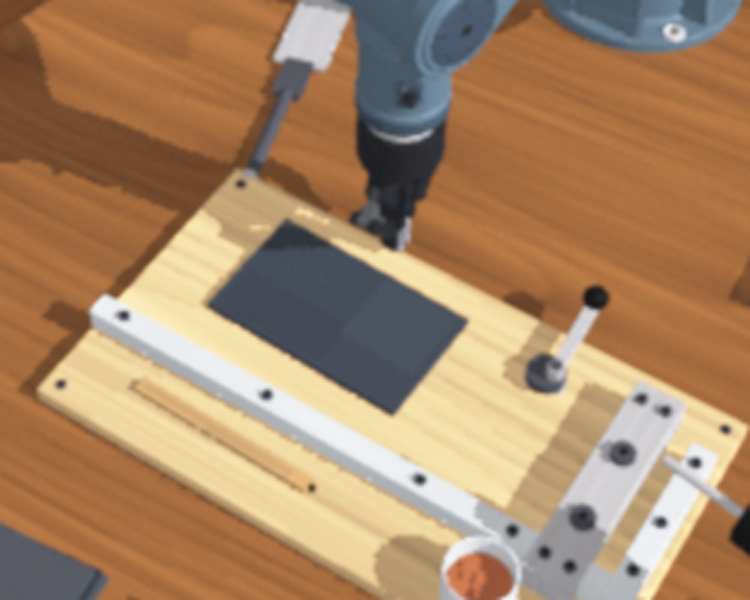

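```bash
python3 -m pendant '[{"gripper":-1,"tx":0,"ty":1,"tz":0.05,"twist":0},{"gripper":-1,"tx":0,"ty":1.6,"tz":0.05,"twist":0},{"gripper":-1,"tx":0,"ty":2.1,"tz":0.05,"twist":0},{"gripper":-1,"tx":0,"ty":2.6,"tz":0.05,"twist":0},{"gripper":-1,"tx":0,"ty":3.1,"tz":0.05,"twist":0},{"gripper":-1,"tx":0,"ty":3.5,"tz":0.05,"twist":0},{"gripper":-1,"tx":0,"ty":3.9,"tz":0.05,"twist":0},{"gripper":-1,"tx":0,"ty":4.3,"tz":0.05,"twist":0},{"gripper":-1,"tx":0,"ty":4.7,"tz":0.05,"twist":0},{"gripper":-1,"tx":0,"ty":5.1,"tz":0.05,"twist":0},{"gripper":-1,"tx":0,"ty":5.5,"tz":0.05,"twist":0},{"gripper":-1,"tx":0,"ty":5.5,"tz":0.05,"twist":0}]'
python3 - <<'E'
from h import *
from cell import r
import cv2
go(-65,-125,21,90)
c=r.camera("wrist");cv2.imwrite("pics/w4.png",c["image"][:,:,::-1])
c=r.camera("scene");cv2.imwrite("pics/s4.png",cv2.resize(c["image"][150:350,200:450,::-1],None,fx=3,fy=3,interpolation=cv2.INTER_CUBIC))
E
```

```text
time_s: 3.3
eef_pos: [520.1, -38.2, 20.9]
orientation: [[0.034, 0.999, 0.001], [0.999, -0.034, -0.0], [-0.0, 0.001, -1.0]]
force: [1.1, 0.8, 0.2]
gripper_width: -0.2
t 3.3 jig now [ -74.2 -124.5] 20.9 yaw 90.0 | tx,ty,tz [-0.05  0.92 -0.01] twist 0.0 rows 0.219833172774069 F [1.1 0.8 0.2]
```

View pics/s4.png

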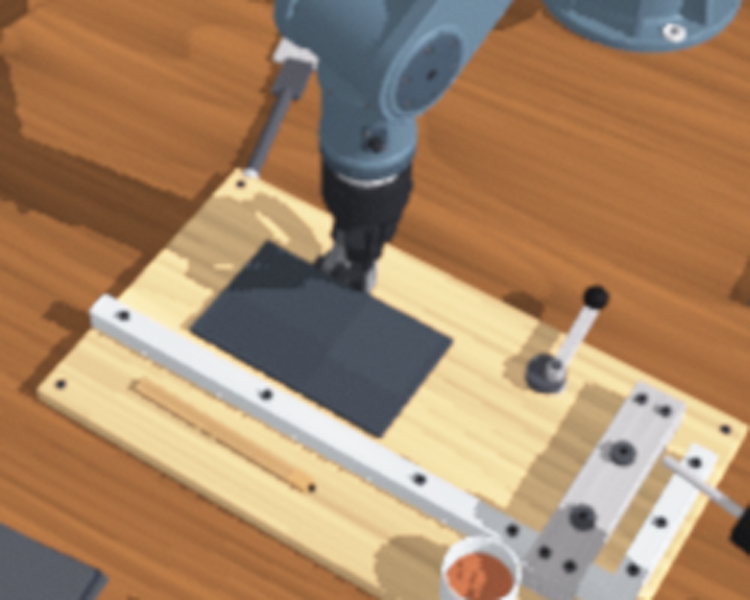

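View pics/w4.png

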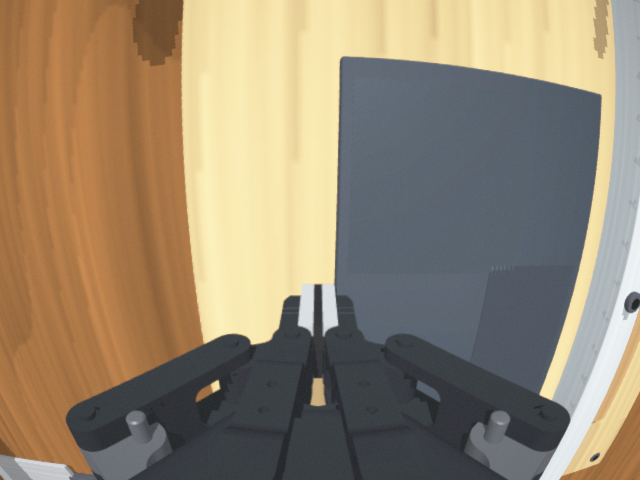

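```bash
python3 -m pendant '[{"gripper":-1,"tx":0,"ty":0.4,"tz":0,"twist":0},{"gripper":-1,"tx":0,"ty":0.7,"tz":0,"twist":0},{"gripper":-1,"tx":0,"ty":1.0,"tz":0,"twist":0},{"gripper":-1,"tx":0,"ty":1.2,"tz":0,"twist":0},{"gripper":-1,"tx":0,"ty":1.4,"tz":0,"twist":0},{"gripper":-1,"tx":0,"ty":1.5,"tz":0,"twist":0},{"gripper":-1,"tx":0,"ty":1.5,"tz":0,"twist":0}]'
python3 - <<'E'
from h import *
from cell import r
import cv2
go(-57,-125,21,90)
c=r.camera("wrist");cv2.imwrite("pics/w5.png",c["image"][:,:,::-1])
E
```

```text
time_s: 3.98
eef_pos: [534.4, -38.6, 20.8]
orientation: [[0.034, 0.999, 0.0], [0.999, -0.034, -0.0], [-0.0, 0.0, -1.0]]
force: [-0.2, 0.3, -1.1]
gripper_width: 0.2
t 3.98 jig now [ -59.9 -124.4] 20.8 yaw 90.0 | tx,ty,tz [-0.06  0.29 -0.02] twist 0.0 rows 0.07221798496595307 F [-0.2  0.3 -1.1]
```

View pics/w5.png

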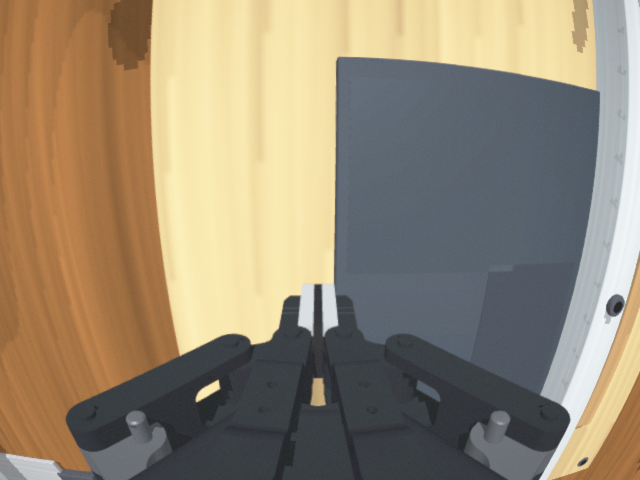

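```bash
python3 -m pendant '[{"gripper":-1,"tx":0,"ty":0.15,"tz":0,"twist":0},{"gripper":-1,"tx":0,"ty":0.3,"tz":0,"twist":0},{"gripper":-1,"tx":0,"ty":0.4,"tz":0,"twist":0},{"gripper":-1,"tx":0,"ty":0.5,"tz":0,"twist":0},{"gripper":-1,"tx":0,"ty":0.5,"tz":0,"twist":0}]'
python3 - <<'E'
from h import *
from cell import r
import cv2
go(-57,-125,21,90)
E
```

```text
time_s: 4.45
eef_pos: [538.1, -38.6, 20.6]
orientation: [[0.034, 0.999, -0.002], [0.999, -0.034, 0.0], [0.0, -0.002, -1.0]]
force: [-5.6, 0.1, 2.8]
gripper_width: 0.4
t 4.45 jig now [ -56.2 -124.2] 20.6 yaw 90.0 | tx,ty,tz [-0.08 -0.08 -0.04] twist 0.0 rows 0.0287437536314313 F [-5.6  0.1  2.8]
```

```bash
python3 -m pendant '[{"gripper":-1,"tx":0,"ty":0.1,"tz":0,"twist":0},{"gripper":-1,"tx":0,"ty":0.15,"tz":0,"twist":0},{"gripper":-1,"tx":0,"ty":0.15,"tz":0,"twist":0}]'
python3 - <<'E'
from h import *
from cell import r
import cv2
go(-57,-125,21,90)
c=r.camera("top");cv2.imwrite("pics/t6.png",cv2.resize(c["image"][125:285,165:415,::-1],None,fx=3.2,fy=3.2,interpolation=cv2.INTER_CUBIC))
c=r.camera("wrist");cv2.imwrite("pics/w6.png",c["image"][:,:,::-1])
E
```

```text
time_s: 4.7
eef_pos: [538.2, -38.5, 20.3]
orientation: [[0.034, 0.999, -0.005], [0.999, -0.034, 0.001], [0.001, -0.005, -1.0]]
force: [-10.0, 0.6, 5.4]
gripper_width: 0.0
t 4.7 jig now [ -56.1 -124.1] 20.3 yaw 90.0 | tx,ty,tz [-0.09 -0.09 -0.07] twist 0.0 rows 0.035540970109927725 F [-10.    0.6   5.4]
```

View pics/t6.png

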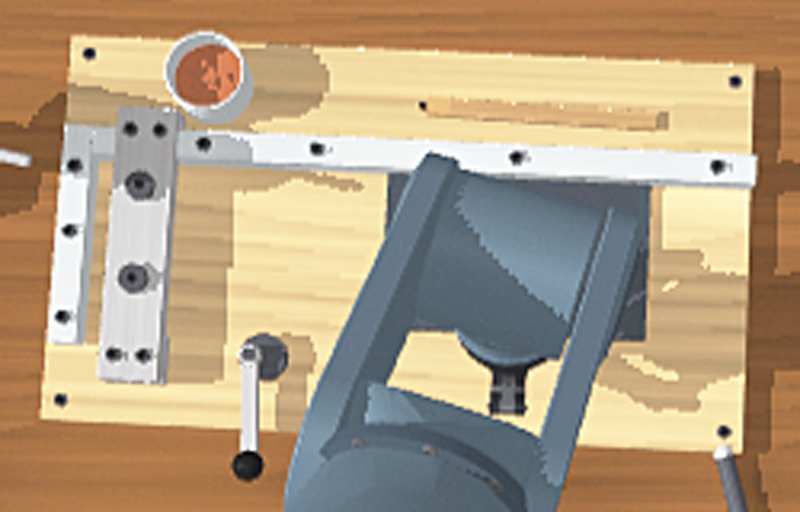

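View pics/w6.png

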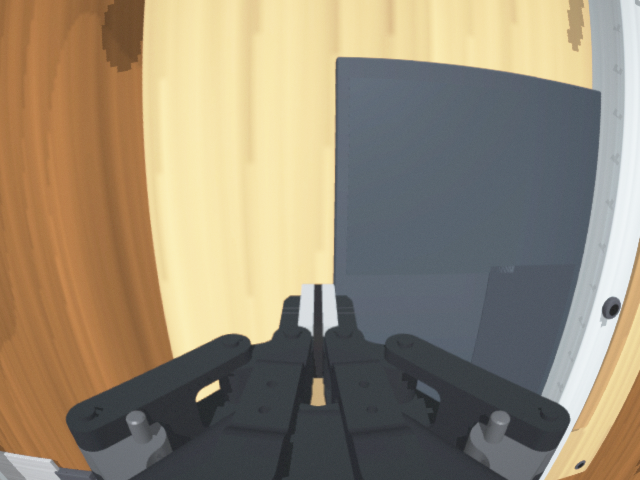

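```bash
python3 -m pendant '[{"gripper":-1,"tx":0,"ty":-1,"tz":0,"twist":0},{"gripper":-1,"tx":0,"ty":-2,"tz":0,"twist":0},{"gripper":-1,"tx":0,"ty":-2,"tz":-3,"twist":0},{"gripper":-0.06,"tx":0,"ty":-2,"tz":-6,"twist":0},{"gripper":-0.06,"tx":-4,"ty":0,"tz":-7,"twist":0},{"gripper":-0.06,"tx":-8,"ty":2,"tz":-7,"twist":0},{"gripper":-0.06,"tx":-11,"ty":4,"tz":-7,"twist":0},{"gripper":-0.06,"tx":-13.8,"ty":6.2,"tz":-7,"twist":0},{"gripper":-0.06,"tx":-13.8,"ty":6.2,"tz":-7,"twist":0},{"gripper":-0.06,"tx":-13.8,"ty":6.2,"tz":-4,"twist":0},{"gripper":-0.06,"tx":-13.8,"ty":6.2,"tz":-1,"twist":0},{"gripper":-0.06,"tx":-13.8,"ty":6.2,"tz":0,"twist":0},{"gripper":-0.06,"tx":-13.8,"ty":6.2,"tz":0,"twist":0}]'
python3 - <<'E'
from h import *
from cell import r
import cv2
go(8,-262,19,90)
c=r.camera("scene");cv2.imwrite("pics/s7.png",cv2.resize(c["image"][190:340,200:400,::-1],None,fx=4,fy=4,interpolation=cv2.INTER_CUBIC))
c=r.camera("wrist");cv2.imwrite("pics/w7.png",c["image"][:,:,::-1])
E
```

```text
time_s: 5.88
eef_pos: [596.8, -178.4, 18.7]
orientation: [[0.034, 0.999, -0.002], [0.999, -0.034, 0.001], [0.001, -0.003, -1.0]]
force: [0.1, -0.8, -0.7]
gripper_width: 40.0
t 5.88 jig now [   7.3 -261.9] 18.7 yaw 90.0 | tx,ty,tz [-0.01  0.06 -0.03] twist 0.0 rows 0.016970839776829796 F [ 0.1 -0.8 -0.7]
```

View pics/s7.png

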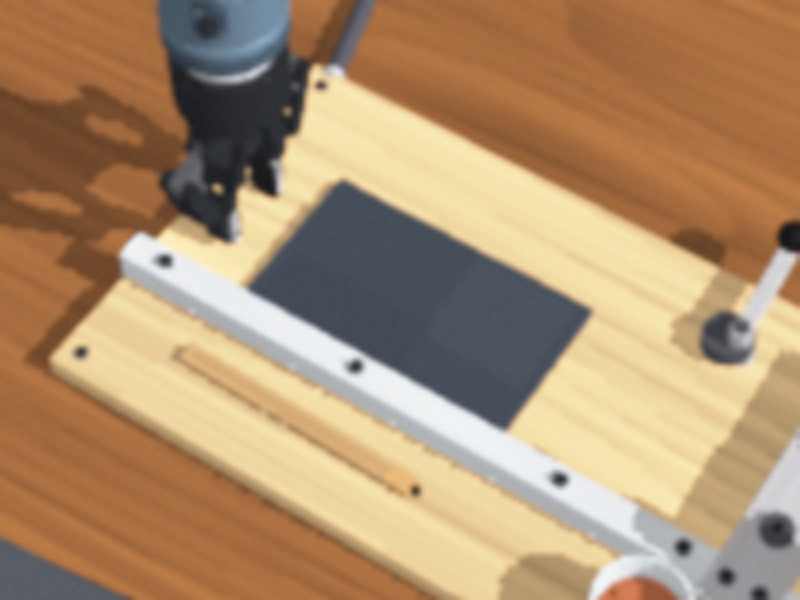

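View pics/w7.png

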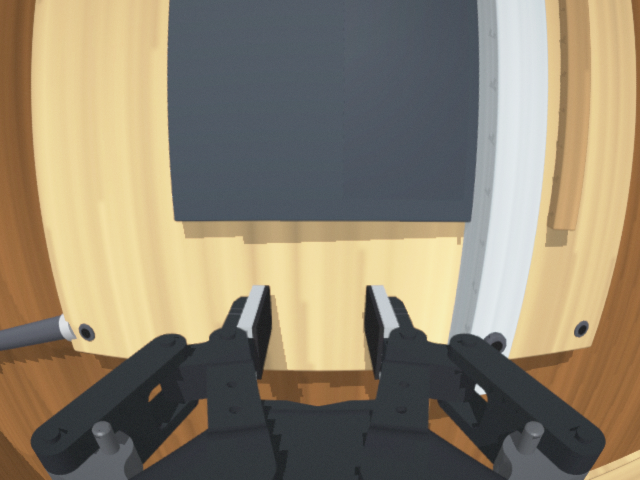

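```bash
python3 - <<'E'
import numpy as np
M=np.array([[-7.50730479e-04,9.56798132e-01,2.90752080e-01,7.40249638e+01],[9.99999648e-01,8.26873152e-04,-1.39020405e-04,-2.06184368e-02],[-3.73429552e-04,2.90751873e-01,-9.56798416e-01,-1.42906748e+02]])
f=371.648
def pj(p):
    q=M[:,:3].T@(np.array(p)-M[:,3]); x,y,z=q[0],-q[1],-q[2]; rr=np.hypot(x,y); th=np.arctan2(rr,z)
    return np.round([317.6+f*th*x/rr,234.7+f*th*y/rr],1)
for y in(0,6): print('shut',pj([11,y,0]))
for z in(0,-3,-5,-7): print(z,pj([11,20,z]),pj([11,26,z]))
# trailing edge of slate
E
```

```text
shut [317.6 279.4]
shut [331.9 279.4]
0 [365.1 279.1] [379.1 279. ]
-3 [365.9 282.1] [380.2 281.9]
-5 [366.5 284. ] [380.9 283.8]
-7 [367.1 286.1] [381.7 285.9]
```

```bash
python3 -m pendant '[{"gripper":-0.06,"tx":1.2,"ty":0,"tz":0.08,"twist":0},{"gripper":-0.06,"tx":2,"ty":0,"tz":0.08,"twist":0},{"gripper":-0.06,"tx":2.5,"ty":0,"tz":0.08,"twist":0},{"gripper":-0.06,"tx":3,"ty":0,"tz":0.08,"twist":0},{"gripper":-0.06,"tx":3.6,"ty":0,"tz":0.08,"twist":0},{"gripper":-0.06,"tx":4.3,"ty":0,"tz":0.08,"twist":0},{"gripper":-0.06,"tx":5,"ty":0,"tz":0.08,"twist":0},{"gripper":-0.06,"tx":5.8,"ty":0,"tz":0.08,"twist":0},{"gripper":-0.06,"tx":6.6,"ty":0,"tz":0.08,"twist":0},{"gripper":-0.06,"tx":7.4,"ty":0,"tz":0.08,"twist":0},{"gripper":-0.06,"tx":8.2,"ty":0,"tz":0.08,"twist":0},{"gripper":-0.06,"tx":9,"ty":0,"tz":0.08,"twist":0},{"gripper":-0.06,"tx":9.7,"ty":0,"tz":0.08,"twist":0},{"gripper":-0.06,"tx":10.4,"ty":0,"tz":0.08,"twist":0},{"gripper":-0.06,"tx":11,"ty":0,"tz":0.08,"twist":0},{"gripper":-0.06,"tx":11.5,"ty":0,"tz":0.08,"twist":0},{"gripper":-0.06,"tx":12,"ty":0,"tz":0.08,"twist":0},{"gripper":-0.06,"tx":12,"ty":0,"tz":0.08,"twist":0}]'
python3 - <<'E'
from h import *
from cell import r
import cv2
go(8,-10,19,90)
c=r.camera("scene");cv2.imwrite("pics/s8.png",cv2.resize(c["image"][190:390,220:470,::-1],None,fx=3,fy=3,interpolation=cv2.INTER_CUBIC))
c=r.camera("wrist");cv2.imwrite("pics/w8.png",c["image"][:,:,::-1])
E
```

```text
time_s: 7.48
eef_pos: [601.5, -57.5, 19.7]
orientation: [[0.034, 0.999, -0.001], [0.999, -0.034, 0.001], [0.001, -0.001, -1.0]]
force: [-0.5, 0.3, -0.5]
gripper_width: 40.0
t 7.48 jig now [   7.8 -140.9] 19.7 yaw 90.1 | tx,ty,tz [13.09  0.03  0.08] twist 0.1 rows 3.1401892226757235 F [-0.5  0.3 -0.5]
```

View pics/s8.png

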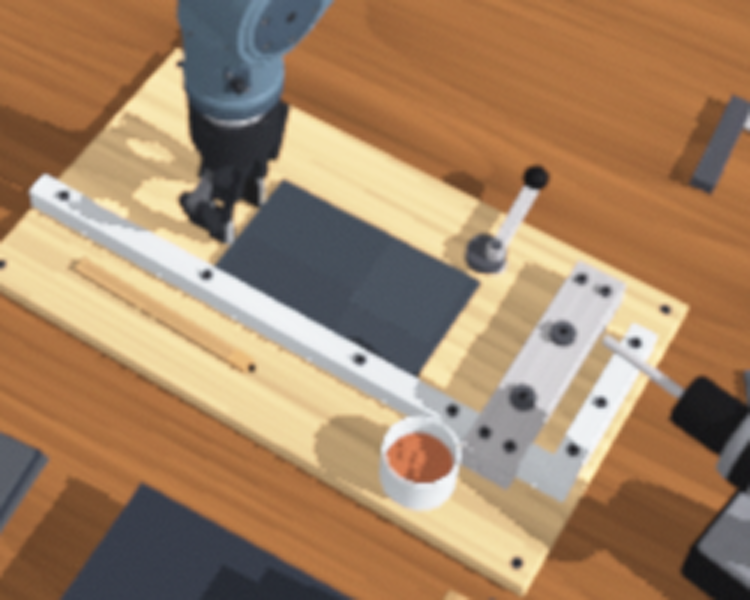

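View pics/w8.png

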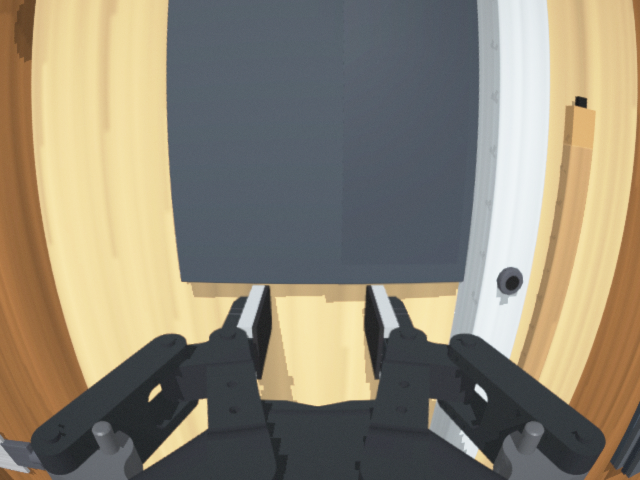

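```bash
python3 -m pendant '[{"gripper":-0.06,"tx":0.5,"ty":0,"tz":0.08,"twist":0},{"gripper":-0.06,"tx":1.1,"ty":0,"tz":0.08,"twist":0},{"gripper":-0.06,"tx":1.8,"ty":0,"tz":0.08,"twist":0},{"gripper":-0.06,"tx":2.5,"ty":0,"tz":0.08,"twist":0},{"gripper":-0.06,"tx":3.2,"ty":0,"tz":0.08,"twist":0},{"gripper":-0.06,"tx":3.9,"ty":0,"tz":0.08,"twist":0},{"gripper":-0.06,"tx":4.6,"ty":0,"tz":0.08,"twist":0},{"gripper":-0.06,"tx":5.3,"ty":0,"tz":0.08,"twist":0},{"gripper":-0.06,"tx":6,"ty":0,"tz":0.08,"twist":0},{"gripper":-0.06,"tx":6.7,"ty":0,"tz":0.08,"twist":0},{"gripper":-0.06,"tx":7.4,"ty":0,"tz":0.08,"twist":0},{"gripper":-0.06,"tx":8.1,"ty":0,"tz":0.08,"twist":0},{"gripper":-0.06,"tx":8.8,"ty":0,"tz":0.08,"twist":0},{"gripper":-0.06,"tx":9.5,"ty":0,"tz":0.08,"twist":0},{"gripper":-0.06,"tx":10.1,"ty":0,"tz":0.08,"twist":0},{"gripper":-0.06,"tx":10.7,"ty":0,"tz":0.08,"twist":0},{"gripper":-0.06,"tx":11.2,"ty":0,"tz":0.08,"twist":0},{"gripper":-0.06,"tx":11.6,"ty":0,"tz":0.08,"twist":0},{"gripper":-0.06,"tx":12,"ty":0,"tz":0.08,"twist":0},{"gripper":-0.06,"tx":12,"ty":0,"tz":0.08,"twist":0}]'
python3 - <<'E'
from h import *
from cell import r
import cv2
go(8,-10,19,90)
c=r.camera("scene");cv2.imwrite("pics/s9.png",cv2.resize(c["image"][190:390,220:470,::-1],None,fx=3,fy=3,interpolation=cv2.INTER_CUBIC))
c=r.camera("wrist");cv2.imwrite("pics/w9.png",c["image"][:,:,::-1])
E
```

```text
time_s: 9.25
eef_pos: [605.9, 61.9, 19.2]
orientation: [[0.034, 0.999, -0.0], [0.999, -0.034, 0.001], [0.001, -0.0, -1.0]]
force: [0.5, -0.3, 0.3]
gripper_width: 40.1
t 9.25 jig now [  8.1 -21.4] 19.2 yaw 90.0 | tx,ty,tz [ 1.14 -0.01  0.02] twist 0.0 rows 0.2737837474753892 F [ 0.5 -0.3  0.3]
```

View pics/s9.png

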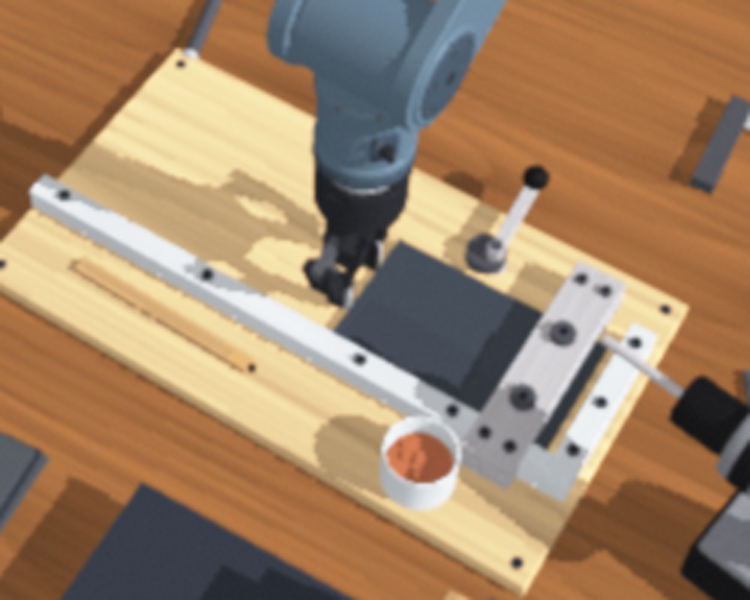

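View pics/w9.png

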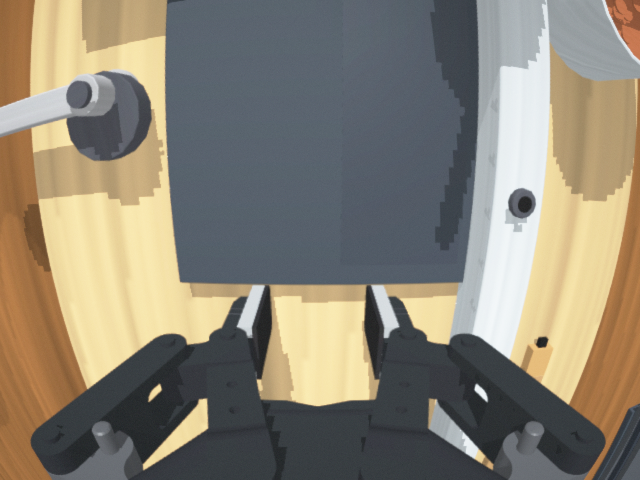

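```bash
python3 -m pendant '[{"gripper":-0.06,"tx":0.3,"ty":0,"tz":0,"twist":0},{"gripper":-0.06,"tx":0.55,"ty":0,"tz":0,"twist":0},{"gripper":-0.06,"tx":0.75,"ty":0,"tz":0,"twist":0},{"gripper":-0.06,"tx":0.9,"ty":0,"tz":0,"twist":0},{"gripper":-0.06,"tx":1.0,"ty":0,"tz":0,"twist":0},{"gripper":-0.06,"tx":1.1,"ty":0,"tz":0,"twist":0},{"gripper":-0.06,"tx":1.1,"ty":0,"tz":0,"twist":0}]'
python3 -c "
from h import *
go(8,-10,19,90)"
```

```text
time_s: 9.93
eef_pos: [606.4, 71.1, 19.3]
orientation: [[0.034, 0.999, -0.0], [0.999, -0.034, -0.002], [-0.002, -0.0, -1.0]]
force: [0.3, -5.7, 0.2]
gripper_width: 40.4
t 9.93 jig now [  8.2 -12.3] 19.3 yaw 90.0 | tx,ty,tz [ 0.23 -0.02  0.03] twist 0.0 rows 0.055057357748050664 F [ 0.3 -5.7  0.2]
```

```bash
python3 -m pendant '[{"gripper":-0.06,"tx":0.1,"ty":0,"tz":0,"twist":0},{"gripper":-0.06,"tx":0.2,"ty":0,"tz":0,"twist":0},{"gripper":-0.06,"tx":0.2,"ty":0,"tz":0,"twist":0},{"gripper":-0.06,"tx":0.2,"ty":0,"tz":0,"twist":0}]'
python3 - <<'E'
from h import *
from cell import r
import cv2
go(8,-10,19,90)
c=r.camera("scene");cv2.imwrite("pics/s10.png",cv2.resize(c["image"][190:390,220:470,::-1],None,fx=3,fy=3,interpolation=cv2.INTER_CUBIC))
c=r.camera("wrist");cv2.imwrite("pics/w10.png",c["image"][:,:,::-1])
E
```

```text
time_s: 10.27
eef_pos: [606.3, 71.3, 19.3]
orientation: [[0.034, 0.999, -0.001], [0.999, -0.034, -0.004], [-0.004, -0.001, -1.0]]
force: [-1.2, -12.8, 1.9]
gripper_width: 39.7
t 10.27 jig now [  8.2 -12.1] 19.3 yaw 90.0 | tx,ty,tz [ 0.21 -0.02  0.03] twist 0.0 rows 0.050540000785343285 F [ -1.2 -12.8   1.9]
```

View pics/s10.png

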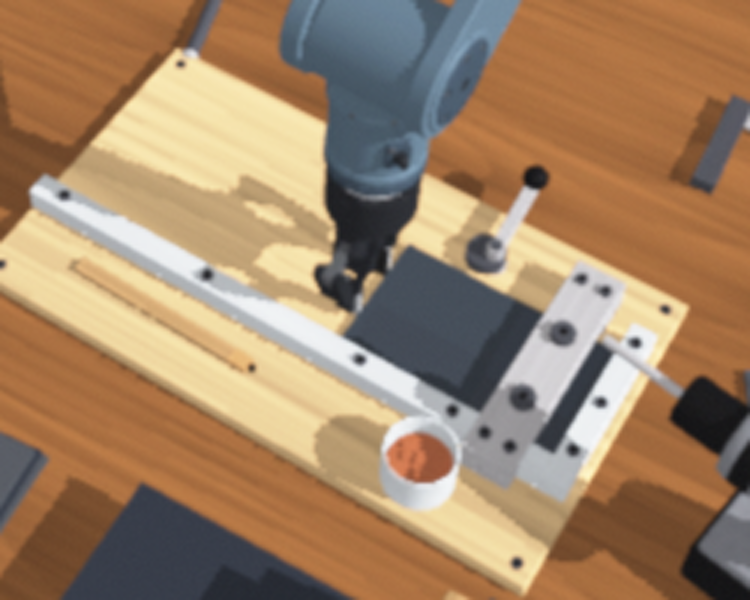

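View pics/w10.png

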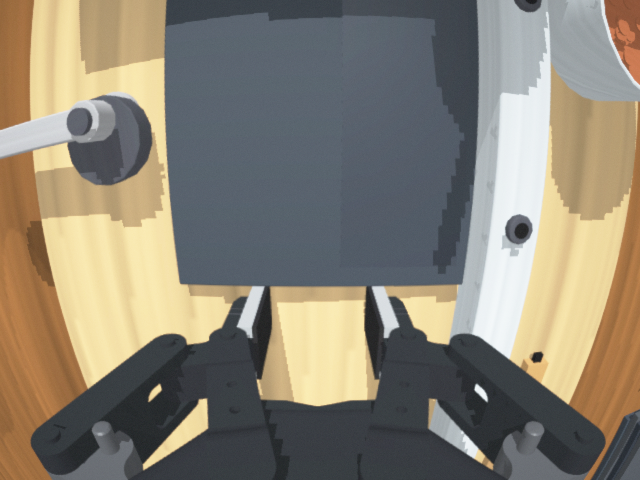

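```bash
python3 -m pendant '[{"gripper":-0.06,"tx":-0.7,"ty":0,"tz":0,"twist":0},{"gripper":-0.06,"tx":-2,"ty":0,"tz":0,"twist":0},{"gripper":-0.06,"tx":-2,"ty":0,"tz":-3,"twist":0},{"gripper":-1,"tx":-2,"ty":0,"tz":-7,"twist":0},{"gripper":-1,"tx":-2,"ty":-3,"tz":-9,"twist":0},{"gripper":-1,"tx":0,"ty":-6,"tz":-9,"twist":0},{"gripper":-1,"tx":3,"ty":-9,"tz":-9,"twist":0},{"gripper":-1,"tx":6,"ty":-12,"tz":-9,"twist":0},{"gripper":-1,"tx":9,"ty":-15.3,"tz":-9,"twist":0},{"gripper":-1,"tx":11.5,"ty":-15.3,"tz":-9,"twist":0},{"gripper":-1,"tx":11.5,"ty":-15.3,"tz":-9,"twist":0}]'
python3 - <<'E'
from h import *
from cell import r
import cv2
go(-145,105,37,90)
c=r.camera("wrist");cv2.imwrite("pics/w11.png",c["image"][:,:,::-1])
c=r.camera("top");cv2.imwrite("pics/t11.png",cv2.resize(c["image"][125:285,165:415,::-1],None,fx=3.2,fy=3.2,interpolation=cv2.INTER_CUBIC))
E
```

```text
time_s: 11.28
eef_pos: [455.1, 197.8, 109.3]
orientation: [[0.031, 1.0, -0.0], [1.0, -0.031, 0.002], [0.002, -0.0, -1.0]]
force: [0.4, 0.7, 0.4]
gripper_width: 0.5
t 11.28 jig now [-147.3  109.2] 109.3 yaw 90.2 | tx,ty,tz [-0.43  0.23  7.23] twist 0.2 rows 1.7374035227278053 F [0.4 0.7 0.4]
```

View pics/w11.png

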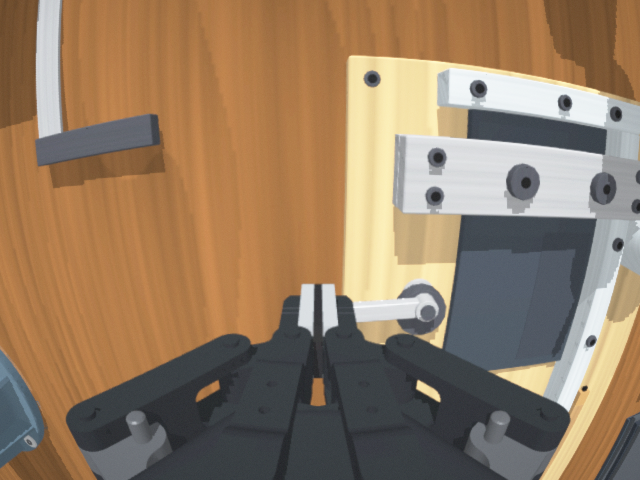

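View pics/t11.png

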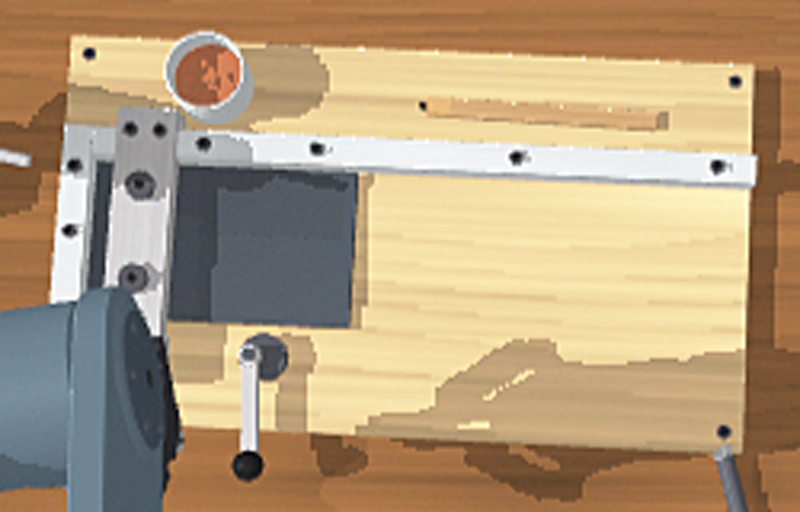

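```bash
python3 -m pendant '[{"gripper":-1,"tx":-0.4,"ty":0.2,"tz":3,"twist":0},{"gripper":-1,"tx":-0.4,"ty":0.2,"tz":6,"twist":0},{"gripper":-1,"tx":-0.4,"ty":0.2,"tz":7.2,"twist":0},{"gripper":-1,"tx":-0.4,"ty":0.2,"tz":7.2,"twist":0},{"gripper":-1,"tx":-0.4,"ty":0.2,"tz":7.2,"twist":0}]'
python3 - <<'E'
from h import *
from cell import r
import cv2
p=ray('top',np.array([[357,174],[351,328]])/3.2+[165,125]-.35,26); print('trail corners jig',inv(J,p))
go(-145,83,37,90)
s=r.state();p0=s['eef_pos'];R=s['orientation']
for a in (4,15,25,35,45,55,65,75,85,90,94):
    a=np.radians(a);u=np.array([-np.cos(a),-np.sin(a)]);n=np.array([np.sin(a),-np.cos(a)])
    c=np.array([-77,70])+62*u-6*n+[-6,11]
    print(round(np.degrees(a)),c.round(1),(R.T@(T(J,[*c,37])-p0)/10).round(2))
c=r.camera("scene");cv2.imwrite("pics/s12.png",cv2.resize(c["image"][190:390,270:520,::-1],None,fx=3,fy=3,interpolation=cv2.INTER_CUBIC))
E
```

```text
time_s: 11.8
eef_pos: [459.4, 189.1, 36.7]
orientation: [[0.036, 0.999, -0.002], [0.999, -0.036, -0.0], [-0.0, -0.002, -1.0]]
force: [0.9, 0.5, 0.8]
gripper_width: 0.0
trail corners jig [[ 68.02241001  -0.85658062]
 [-50.20990809  -3.12706535]]
t 11.8 jig now [-142.7  100.6] 36.7 yaw 89.9 | tx,ty,tz [-1.76 -0.22 -0.03] twist -0.1 rows 0.4247135845912273 F [0.9 0.5 0.8]
4 [-145.3   82.7] [-1.79 -0.25 -0.03]
15 [-144.4   70.7] [-2.98 -0.17 -0.03]
25 [-141.7   60.2] [-4.03  0.1  -0.03]
35 [-137.2   50.4] [-5.02  0.56 -0.03]
45 [-131.1   41.4] [-5.91  1.17 -0.03]
55 [-123.5   33.7] [-6.69  1.93 -0.03]
65 [-114.6   27.3] [-7.32  2.82 -0.03]
75 [-104.8   22.7] [-7.79  3.8  -0.03]
85 [-94.4  19.8] [-8.08  4.84 -0.03]
90 [-89.  19.] [-8.15  5.38 -0.03]
94 [-84.7  18.7] [-8.18  5.82 -0.03]
```

View pics/s12.png

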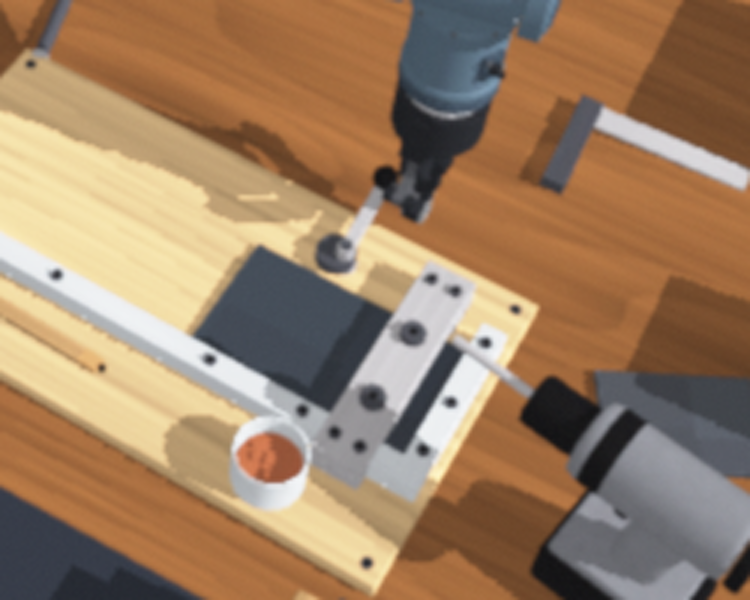

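```bash
python3 -m pendant '[{"gripper":-1,"tx":-1,"ty":-0.25,"tz":0,"twist":0},{"gripper":-1,"tx":-1.8,"ty":-0.25,"tz":0,"twist":0},{"gripper":-1,"tx":-2.4,"ty":-0.2,"tz":0,"twist":0},{"gripper":-1,"tx":-3,"ty":-0.15,"tz":0,"twist":0},{"gripper":-1,"tx":-3.5,"ty":-0.05,"tz":0,"twist":0},{"gripper":-1,"tx":-4,"ty":0.1,"tz":0,"twist":0},{"gripper":-1,"tx":-4.5,"ty":0.3,"tz":0,"twist":0},{"gripper":-1,"tx":-5,"ty":0.55,"tz":0,"twist":0},{"gripper":-1,"tx":-5.45,"ty":0.85,"tz":0,"twist":0},{"gripper":-1,"tx":-5.9,"ty":1.15,"tz":0,"twist":0},{"gripper":-1,"tx":-5.9,"ty":1.15,"tz":0,"twist":0}]'
python3 - <<'E'
from h import *
from cell import r
import cv2
go(-145,83,37,90)
s=r.state();p0=s['eef_pos'];R=s['orientation']
for a in (45,55,65,75,85,90,94):
    a=np.radians(a);u=np.array([-np.cos(a),-np.sin(a)]);n=np.array([np.sin(a),-np.cos(a)])
    c=np.array([-77,70])+62*u-6*n+[-6,11]
    print(round(np.degrees(a)),c.round(1),(R.T@(T(J,[*c,37])-p0)/10).round(2))
c=r.camera("scene");cv2.imwrite("pics/s13.png",cv2.resize(c["image"][190:390,270:520,::-1],None,fx=3,fy=3,interpolation=cv2.INTER_CUBIC))
E
```

```text
time_s: 12.77
eef_pos: [469.2, 129.8, 37.1]
orientation: [[0.035, 0.999, -0.0], [0.999, -0.035, -0.0], [-0.0, -0.0, -1.0]]
force: [-0.2, 0.8, 0.2]
gripper_width: -0.1
t 12.77 jig now [-130.9   41.7] 37.1 yaw 90.0 | tx,ty,tz [ 4.13 -1.41  0.01] twist -0.0 rows 1.0465863188012672 F [-0.2  0.8  0.2]
45 [-131.1   41.4] [-0.03 -0.02  0.01]
55 [-123.5   33.7] [-0.81  0.74  0.01]
65 [-114.6   27.3] [-1.44  1.62  0.01]
75 [-104.8   22.7] [-1.9   2.6   0.01]
85 [-94.4  19.8] [-2.19  3.65  0.01]
90 [-89.  19.] [-2.27  4.19  0.01]
94 [-84.7  18.7] [-2.3   4.62  0.01]
```

View pics/s13.png

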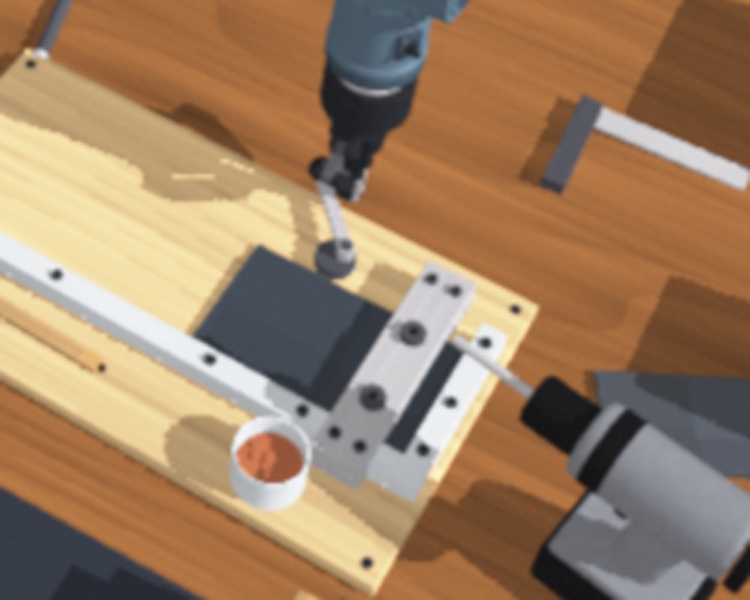

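The lever is following at about 45°. I'll keep pushing it round.

```bash
python3 -m pendant '[{"gripper":-1,"tx":-0.4,"ty":0.35,"tz":0,"twist":0},{"gripper":-1,"tx":-0.8,"ty":0.75,"tz":0,"twist":0},{"gripper":-1,"tx":-1.15,"ty":1.2,"tz":0,"twist":0},{"gripper":-1,"tx":-1.45,"ty":1.6,"tz":0,"twist":0},{"gripper":-1,"tx":-1.7,"ty":2.1,"tz":0,"twist":0},{"gripper":-1,"tx":-1.9,"ty":2.6,"tz":0,"twist":0},{"gripper":-1,"tx":-2.05,"ty":3.1,"tz":0,"twist":0},{"gripper":-1,"tx":-2.2,"ty":3.6,"tz":0,"twist":0},{"gripper":-1,"tx":-2.25,"ty":3.9,"tz":0,"twist":0},{"gripper":-1,"tx":-2.25,"ty":4.1,"tz":0,"twist":0},{"gripper":-1,"tx":-2.25,"ty":4.2,"tz":0,"twist":0},{"gripper":-1,"tx":-2.25,"ty":4.2,"tz":0,"twist":0}]'
python3 - <<'E'
from h import *
from cell import r
import cv2
go(-89,19,37,90)
c=r.camera("scene");cv2.imwrite("pics/s14.png",cv2.resize(c["image"][190:390,270:520,::-1],None,fx=3,fy=3,interpolation=cv2.INTER_CUBIC))
c=r.camera("wrist");cv2.imwrite("pics/w14.png",c["image"][:,:,::-1])
E
```

```text
time_s: 13.82
eef_pos: [510.4, 106.9, 37.2]
orientation: [[0.034, 0.999, 0.001], [0.999, -0.034, 0.0], [0.0, 0.001, -1.0]]
force: [-1.2, -0.5, -1.2]
gripper_width: -0.0
t 13.82 jig now [-88.9  20.2] 37.2 yaw 90.0 | tx,ty,tz [-0.12 -0.01  0.02] twist 0.0 rows 0.029282567189992916 F [-1.2 -0.5 -1.2]
```

View pics/s14.png

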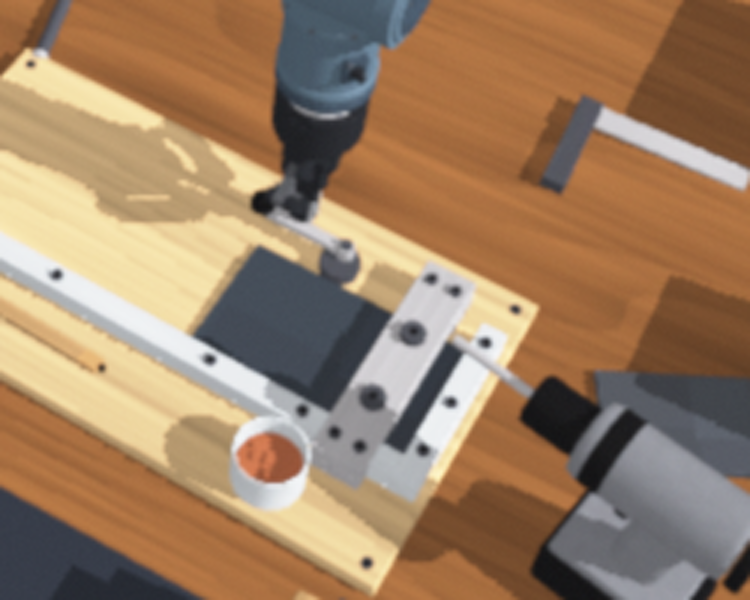

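View pics/w14.png

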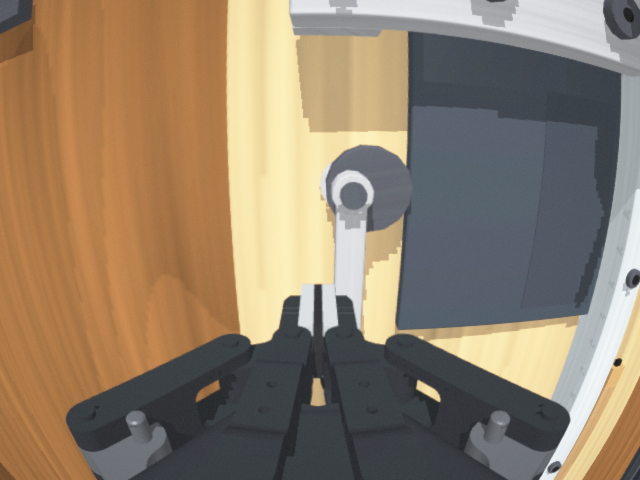

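```bash
python3 -m pendant '[{"gripper":-1,"tx":0,"ty":0.15,"tz":0,"twist":0},{"gripper":-1,"tx":0,"ty":0.3,"tz":0,"twist":0},{"gripper":-1,"tx":0,"ty":0.4,"tz":0,"twist":0},{"gripper":-1,"tx":0,"ty":0.4,"tz":0,"twist":0}]'
python3 - <<'E'
from h import *
from cell import r
import cv2
go(-89,19,37,90)
E
```

```text
time_s: 14.25
eef_pos: [511.0, 107.1, 36.6]
orientation: [[0.034, 0.999, -0.007], [0.999, -0.034, 0.0], [0.0, -0.007, -1.0]]
force: [-10.8, -1.6, 8.3]
gripper_width: -0.0
t 14.25 jig now [-88.3  20.5] 36.6 yaw 90.1 | tx,ty,tz [-0.15 -0.07 -0.04] twist 0.1 rows 0.039809010515832736 F [-10.8  -1.6   8.3]
```

```bash
python3 -m pendant '[{"gripper":-1,"tx":0,"ty":0,"tz":0,"twist":0},{"gripper":-1,"tx":0,"ty":-1,"tz":0,"twist":0},{"gripper":-1,"tx":0,"ty":-3,"tz":0,"twist":0},{"gripper":-1,"tx":0,"ty":-3.5,"tz":-3,"twist":0},{"gripper":-1,"tx":0,"ty":-3.5,"tz":-7,"twist":0},{"gripper":-1,"tx":0,"ty":-3.5,"tz":-11,"twist":0},{"gripper":-1,"tx":-2,"ty":-7,"tz":-12,"twist":0},{"gripper":-1,"tx":-4,"ty":-10,"tz":-12,"twist":0},{"gripper":-1,"tx":-4,"ty":-13,"tz":-12,"twist":0},{"gripper":-1,"tx":-4,"ty":-13,"tz":-12,"twist":0},{"gripper":-1,"tx":-4,"ty":-13,"tz":-12,"twist":0}]'
python3 - <<'E'
from h import *
from cell import r
import cv2
go(-89,19,37,90)
c=r.camera("top");cv2.imwrite("pics/t15f.png",c["image"][:,:,::-1]);cv2.imwrite("pics/t15.png",cv2.resize(c["image"][130:250,170:370,::-1],None,fx=4,fy=4,interpolation=cv2.INTER_CUBIC))
c=r.camera("scene");cv2.imwrite("pics/s15.png",cv2.resize(c["image"][190:390,270:520,::-1],None,fx=3,fy=3,interpolation=cv2.INTER_CUBIC))
E
```

```text
time_s: 15.17
eef_pos: [382.3, 71.2, 157.7]
orientation: [[0.035, 0.999, 0.003], [0.999, -0.035, -0.0], [-0.0, 0.003, -1.0]]
force: [1.6, 0.8, -0.7]
gripper_width: 0.2
t 15.17 jig now [-215.7  -19.9] 157.7 yaw 90.0 | tx,ty,tz [ 3.89 12.63 12.11] twist -0.0 rows 4.2992533075876205 F [ 1.6  0.8 -0.7]
```

View pics/t15.png

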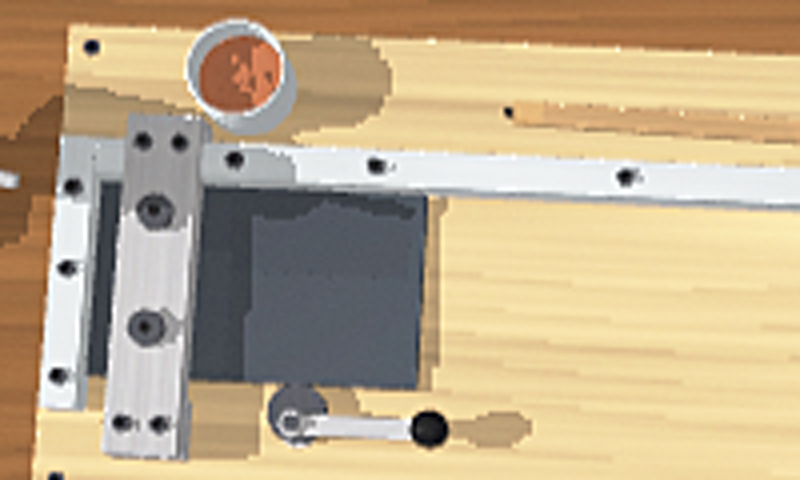

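View pics/s15.png

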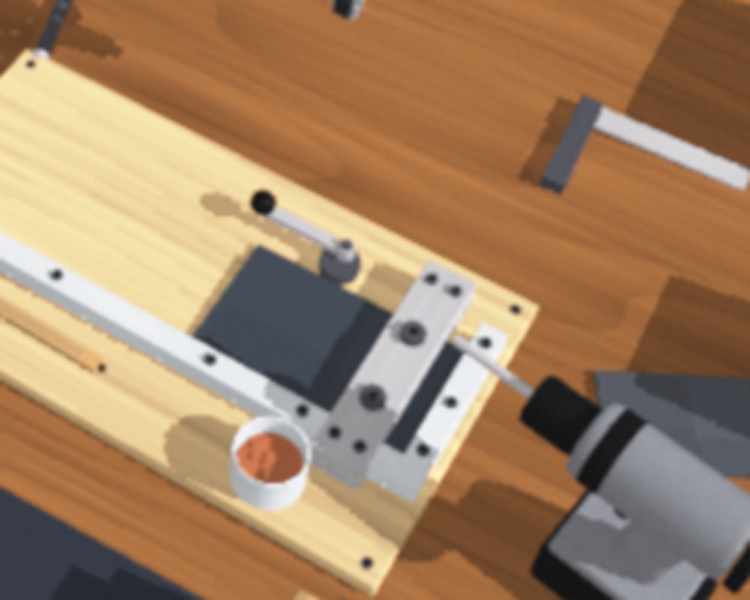

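```bash
python3 - <<'E'
from h import *
f=lambda uv,z:inv(J,ray('top',np.array([uv])/4+[170,130]-.375,z))[0].round(1)
fs=lambda uv,z:inv(J,ray('scene',np.array([uv])/3+[270,190]-.33,z))[0].round(1)
k=f([430,428],46);p=f([292,422],42);print('knob',k,fs([263,203],46),'pivot',p)
d=k-p;print('lever rad',np.arctan2(-d[1],-d[0])+np.radians(10), 'from nominal pivot',np.arctan2(70-k[1],-77-k[0])+np.radians(10))
a,b=f([427,197],26),f([417,388],26);print('trail',a,b,fs([195,333],26),fs([262,246],26))
c=f([190,381],26);print('long edge',b,c,'angle',np.arctan2(*(c-b)))
E
```

```text
knob [-75.1 -13.4] [-77.1 -12.1] pivot [-74.8  69. ]
lever rad 1.741688491381647 from nominal pivot 1.7681070864842894
trail [68.4 -1.2] [-49.   -1.9] [55.8  0.8] [-50.2   4. ]
long edge [-49.   -1.9] [-50.9 135.2] angle -0.013857610337798995
```

```bash
python3 - <<'E'
from cell import r
print(r.state()['time_s'], r.hand_in())
E
```

```text
the job is handed in; nothing more can be done
15.2667 None
```

The slate is home under the bridge with the cam closed on it, and I handed the job in at about 15.3 s. `hand_in` gives no verdict, so the result rests on my own checks below.

**What I did:** I pushed the slate square against the fence, then fed it under the bridge with both fingertips until the end stop pushed back at about 13 N. Then I pushed the cam lever round to its stop, where it pushed back at about 11 N, and backed the arm off clear.

**Last checks, from the camera images (calibration good to about 2 mm):**
- **Lever:** it stands at about 1.74–1.77 rad, against the 1.6 rad required.
- **Fence side:** the slate's near long edge lies at jig x of about -49 to -51 mm, which is where it should be with the slate against the fence. Its measured angle is about 0.014 rad, against the 0.03 rad limit.
- **Stop side:** the top camera puts the trailing edge at jig y of about -1 to -2 mm. No gap shows at the end stop.
- **Surroundings:** nothing lying about appears to have moved, judging by eye only. The arm was clear, at 158 mm height.

**Disagreements:** the scene camera put the trailing edge at jig y of +1 to +4 mm, 2 to 6 mm off the top camera. It also gave one fence-side corner that did not match (x 56 instead of about 68 mm). I took that as a pixel-reading error because the fence hides that corner, and I relied on the top camera and the contact force at the stop.

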